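Lean the cover panel into the console and lock its quarter-turn fastener

ROBOT

A 6-joint arm with a two-finger parallel gripper is mounted at the origin on the work surface. World frame = base frame: x ahead of the robot, y to its left, z up, the work surface at z = 0. Lengths are in mm, angles in rad, forces in N, time in s.
With the tool pointing down it reaches from about 300 to 775 mm from the base axis. Payload 14.6 kg.
Tool frame: the origin (TCP) lies at the very end of the fingers, on their centre line; the grasp point (between the pads) lies 19 mm behind it (manip.grip_point_offset is the distance from the TCP to the grasp point, in mm); z points along the fingers, y is the line along which they close (so a half turn about z gives the same grasp; the last joint's range is limited). The gripper opens to 94 mm and grips with 3 to 60 N. Pads are 16 mm wide; open, the fingers measure 119 mm over their backs; the gripper's body (75 mm by 177 mm) begins 78 mm behind the grasp point.
Start: joints at [-1.336, 0.3, 1.521, -0, 1.321, -0.067], TCP at [163.475, -525.134, 205.446] pointing down, gripper open.
Joint ranges: [-3.03, 3.03], [-0.79, 2.21], [0.23, 2.52], [-1.04, 4.18], [0, 3.07], [-2.55, 2.55]. Speed limits (rad/s): [2.22, 2.22, 2.57, 3.14, 3.14, 3.14].

INTERFACE

Orientations are given as [roll, pitch, yaw] about the fixed x, y, z axes, in that order (R = Rz(yaw) Ry(pitch) Rx(roll)).
In Python, from cell import telemetry, eyes, manip gives the robot as it stands.
- The arm moves only by the tool play_rows, never from a script. Its arguments are lists of equal length, an entry for each row: "translation": the shift along the world's x, y, z in m, a list of three; "yaw": the turn about the world's z in rad. A call has 1 to 12 rows; each row is the pose to reach, as a shift and turn from the pose commanded when the call began; what a row does not reach only later rows make up. A row lasts 1/8 s, in which the tool goes at most 62.5 mm and 10.7 degrees, less where a joint would pass 70% of its speed; a pose out of reach is approached as far as the arm can. A call with a gripper value outside its range is refused whole. "hand" is the opening, from 0 (shut) to 1 (fully open), set as the call begins (left out, the last holds). The fingers move at their own pace and stop on an object; "force" is the grip in N (left out, the last holds). Time passes only in rows, so rows that repeat a pose let the fingers close. It gives the time, the measured TCP pose, the force, the opening and the grip force at its end, in the units of the state.
- telemetry.read_state(): the state, without advancing time (a new reading comes with each control period).
- eyes.camera(name): name is "scene" or "side" or "wrist"; returns a dict with "pixels" (480x640x3 uint8, red, green, blue), "fx", "fy", "cx", "cy" (pixels), "dist_coeffs" ([k1, k2, p1, p2, k3] as OpenCV has them; the pictures are not rectified), "cam_to_world" (4x4, takes a point from camera to world coordinates); the wrist camera has in their place "T_tool_cam" (4x4, takes a point from camera to tool coordinates, whose origin is the TCP and whose axes are the flange's). Camera axes: x right, y up, looking along -z (the intrinsics and any distortion apply to the point x, -y, -z); pixel columns grow to the right and rows downward; lengths in mm; the calibration is good to about 2 mm. A picture is of the moment at which its call begins: read the wrist's pose just before it. There is no depth.
- manip.sign_off(): hands the job in; it is judged then, once.
The state is a dict: "clock": time; "joints": joint angles; "qd": joint speeds; "effort": joint torques, N m; "eef_pos": TCP position; "eef_rot": TCP orientation; "wrist_force": force on the tool from outside, world axes, zero at the start; "moment": the same for the moment, N m; "finger_gap": finger opening in mm; "finger_force": force on a finger pad.
Only numpy, scipy, OpenCV 4.12 (cv2) and the standard library are available. Lean on these libraries where they do the work, as an engineer would, in place of code of your own. Each camera call takes 0.05 s, during which the arm holds its last target. There are 200 camera calls.

TASK

Pick up the sloping console's loose cover panel by its handle, tuck its lower edge under the lip of the sill, lean it back flat, square and centred over the opening, and let go. Then press the fastener head above it fully down, turn it a quarter turn clockwise so that its tongue lies over the panel's top edge, and let it spring up and catch. Work gently, without dropping or ramming the panel, and leave the notebook, beaker and jar where they are.

Things in the scene. Friction and masses are not known exactly. Their poses are not given: they have to be found in the camera images.
- panel: Loose grey cover panel, a flat plate 150 (its x) by 170 (its y) by 8 thick, about 0.35 kg, lying on the bench, handle up, left or right of the console. Origin: centre of its underside; z out of the handle side. Either 170 mm edge may go down into the sill (only the printed vent slots near +x differ).
- panel_handle (a point): Middle of the panel's steel bar handle: a bar 12 by 12 in section, 80 long along the panel's y, centre 34 above the panel's underside (bar from 28 to 40), above the panel's centre, on two 10 mm wide posts 35 mm to either side of its middle. Same axes as the panel.
- face: Sloping frame of the fixed grey console, 210 wide, rising away from the robot at 40 degrees to the bench. x up the slope, y level, z straight out (40 degrees from vertical). Origin: middle of the opening (110 along x by 140), in the frame's plane z = 0; a panel fully home has its origin here, underside on the plane, its x along this x or opposite. Friction uncertain.
- sill (a point): Middle of the sill across the frame's lower end, on the face plane where the panel's lower edge comes to rest (face x = -75); axes as the face. A 4 mm thick lip overhangs the stop: from x = -93 to -65 of the face, its underside 13 and top 17 above the plane. So set the panel down on the frame 10 mm or more up the slope from home, then slide it down under the lip to the stop.
- latch_tongue (a point): Free end of the fastener's steel tongue, on its underside, 50 from the axis towards the head's -y, 16.5 above the face plane when up. The tongue is 14 wide, 4.5 thick, below the wing, and moves with the head. Unturned it points sideways, off the panel; after a quarter turn it points down the slope, over the panel's top edge. Same axes as latch_grip.
- latch_grip (a point): Middle of the wing grip of the quarter-turn fastener, on its axis (normal to the face, at face x = 112, y = 0), 40 above the face plane when up. Wing: black, 10 thick, 34 long, from 21 to 48 above the face. Axes turn with the head: z out, wing along y; parallel to the face's axes when latch_turn is 0.
- latch_press (a joint): How far the fastener head is pressed in towards the face, m: 0 up, 0.007 fully down against its stop. Spring about 3 N at first, 8 N fully down. Inside, a cam lug meets a gate after about 0.3 rad of turn: press more than 5 mm before that and keep it down all through the turn (forcing it past unpressed does not count). Caught after the turn and released, the head springs back only to about 0.003.
- latch_turn (a joint): Angle of the fastener head, rad: 0 unlocked (starts at up to 0.1), grows clockwise seen looking onto the head (negative about face z), stops at 1.57. Past about 1.3 the lug is clear of the gate and, on release, rises behind it. Friction torque about 0.04 N m; it stays where it is left.
- notebook: Bystander: closed notebook 154 by 204 by 18, lying on the other side of the console. Origin: centre of its underside.
- beaker: Bystander: empty glass beaker, 80 in diameter, 100 high. Origin: centre of its underside.
- reagent: Bystander: amber glass jar, 64 in diameter, 120 high. Origin: centre of its underside.

How it is judged:
By the outcome, as a careful person would: the job done as asked, in the order asked, and still so for the second after the job is handed in, with the robot touching nothing.
It also fails if it takes over 72 s, if anything falls off the work surface, if the arm or the gripper's body presses on something with over 40 N, if the wrist force passes 120 N, or if a joint passes its speed limit or range.

## Working session

There is one attempt and no reset: what is moved stays moved. The work goes in short steps, Python scripts to look and compute and a tool call to move; the robot and the scene stay as the last step left them, time stands still between calls to the robot, and variables do not carry over. Pictures are saved under pics/ and viewed, at most 10 in all, crops included, and the job is handed in when it is done.

Besides the shell and the picture viewer there is one more tool, called as name(argument=value, ...), one argument or row to a line, values as JSON. play_rows: Moves the arm, as the interface text tells. Its arguments: {"type":"object","properties":{"translation":{"type":"array","items":{"type":"array","items":{"type":"number"}}},"yaw":{"type":"array","items":{"type":"number"}},"hand":{"type":"number"},"force":{"type":"number"}},"required":["translation","yaw"]}

```bash
mkdir -p pics; ls; cat > h.py <<'E'
import numpy as np, cv2, pickle
from cell import telemetry, eyes, manip
from scipy.spatial.transform import Rotation as R
def shot(n):
    s=telemetry.read_state(); c=eyes.camera(n)
    if n=="wrist":
        T=np.eye(4); T[:3,:3]=R.from_euler('xyz',s['eef_rot']).as_matrix(); T[:3,3]=s['eef_pos']
        c['cam_to_world']=T@np.array(c['T_tool_cam'])
    c['K']=np.array([[c['fx'],0,c['cx']],[0,c['fy'],c['cy']],[0,0,1.]])
    return c
def save(c,name): cv2.imwrite(name,c['pixels'][:,:,::-1])
def ray(c,uv):
    p=cv2.undistortPoints(np.array(uv,float).reshape(-1,1,2),c['K'],np.array(c['dist_coeffs'],float)).reshape(-1,2)
    T=np.array(c['cam_to_world']); d=np.c_[p[:,0],-p[:,1],-np.ones(len(p))]@T[:3,:3].T
    return T[:3,3],d/np.linalg.norm(d,axis=1)[:,None]
def onplane(c,uv,p0=(0,0,0),n=(0,0,1)):
    o,d=ray(c,uv); n=np.array(n,float)
    return o+d*(((np.array(p0)-o)@n)/(d@n))[:,None]
def tri(c1,u1,c2,u2):
    o1,d1=ray(c1,u1); o2,d2=ray(c2,u2); out=[]
    for a,b in zip(d1,d2):
        t=np.linalg.lstsq(np.c_[a,-b],o2-o1,rcond=None)[0]; p,q=o1+a*t[0],o2+b*t[1]
        out.append(np.r_[(p+q)/2,np.linalg.norm(p-q)])
    return np.array(out)
def proj(c,P):
    T=np.linalg.inv(np.array(c['cam_to_world'])); q=np.atleast_2d(P)@T[:3,:3].T+T[:3,3]; q=q*[1,-1,-1]
    return cv2.projectPoints(q,np.zeros(3),np.zeros(3),c['K'],np.array(c['dist_coeffs'],float))[0].reshape(-1,2)
E
python3 - <<'E'
from h import *
s=telemetry.read_state(); print(s['eef_pos'],s['eef_rot'],s['finger_gap'],manip.grip_point_offset)
for n in('scene','side','wrist'):
    c=shot(n); save(c,f'pics/{n}0.png'); pickle.dump(c,open(f'{n}0.pkl','wb')); print(n,np.round(np.array(c['cam_to_world'])[:3],2).tolist(),c['fx'])
E
```

```text
pics
[ 163.41226197 -524.89797464  204.89956503] [-3.14047722e+00 -6.82397637e-05  3.01779903e-01] 93.92239509680134 18.8
scene [[-0.89, -0.23, 0.4, 1051.23], [0.46, -0.46, 0.76, 883.51], [0.01, 0.86, 0.52, 769.57]] 561.2313540668315
side [[0.97, 0.1, -0.23, 263.45], [-0.25, 0.46, -0.85, -1141.9], [0.02, 0.88, 0.47, 795.24]] 530.0219703563731
wrist [[0.3, 0.93, 0.23, 228.08], [-0.96, 0.29, 0.07, -504.88], [-0.0, -0.24, 0.97, 382.15]] 417.59313149452066
```

View pics/scene0.png

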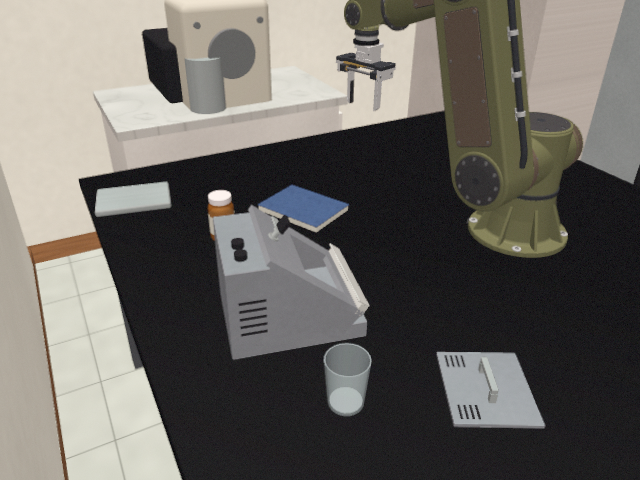

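View pics/side0.png

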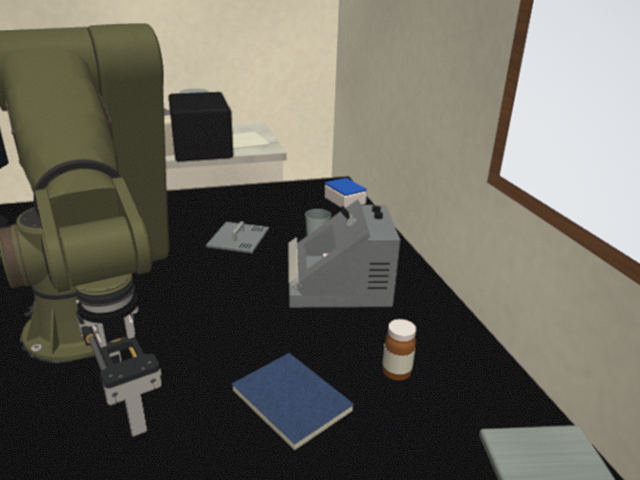

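The scene view shows the panel at about (437–542, 352–426), left of the robot, with its handle at (489, 380). The console is at (215–365, 205–355) with its cream sill lip at about (348, 280) and the wing near (283, 224). The beaker stands between panel and console at (347, 380). The side view shows the console at (290–398, 205–306), and the notebook and jar on the right-hand side.

```bash
python3 - <<'E'
from h import *
c=pickle.load(open('scene0.pkl','rb')); d=pickle.load(open('side0.pkl','rb'))
a=cv2.resize(c['pixels'][200:360,210:370],(400,400),interpolation=cv2.INTER_CUBIC)
b=cv2.resize(d['pixels'][190:310,283:403],(400,400),interpolation=cv2.INTER_CUBIC)
cv2.imwrite('pics/crop.png',np.hstack([a,b])[:,:,::-1])
g=cv2.cvtColor(c['pixels'],cv2.COLOR_RGB2GRAY); m=(g>70).astype(np.uint8); m[:335]=0; m[:,:400]=0; m[450:]=0;m[:,580:]=0
k=max(cv2.findContours(m,cv2.RETR_EXTERNAL,cv2.CHAIN_APPROX_NONE)[0],key=cv2.contourArea)
q=cv2.approxPolyDP(k,8,True).reshape(-1,2); print(q.tolist())
P=onplane(c,q,(0,0,8)); print(P.round(1).tolist())
for i in range(len(P)): print(np.linalg.norm(P[i]-P[i-1]).round(1))
print('mean',P.mean(0))
E
```

```text
[[436, 352], [454, 426], [544, 427], [513, 352]]
[[476.9, 274.9, 8.0], [558.1, 427.6, 8.0], [426.9, 495.5, 8.0], [345.0, 341.3, 8.0]]
147.7
172.9
147.7
174.5
mean [451.72220233 384.8354219    8.        ]
```

View pics/crop.png

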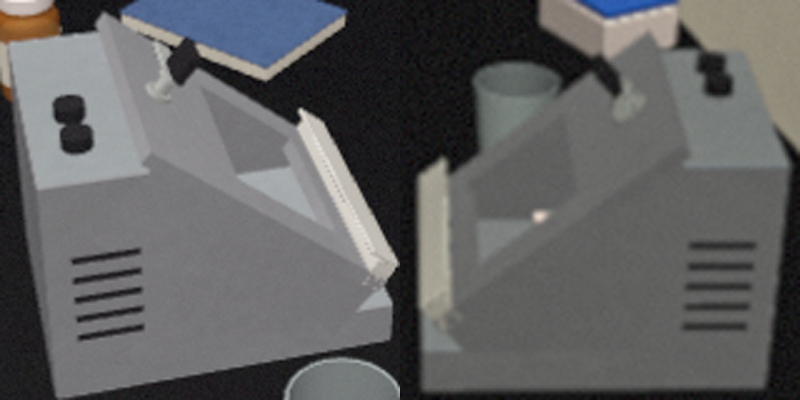

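Crop: the console's base corners are visible at scene px (234, 358) and (367, 336), side px (290, 307) and (393, 306). The wing is dark at scene (283, 224), and the tongue and boss are lighter grey beside it.

```bash
python3 - <<'E'
from h import *
c=pickle.load(open('scene0.pkl','rb')); d=pickle.load(open('side0.pkl','rb'))
print(onplane(c,[[234,358],[366.8,336]]).round(1).tolist()); print(onplane(d,[[289.9,307],[393,306]]).round(1).tolist())
sc=lambda u,v:(210+u/2.5,200+v/2.5); sd=lambda u,v:(283+(u-400)/3.3333,190+v/3.3333)
# wing top centre, left lip?, far slope top corners
print('wing',tri(c,[sc(185,62)],d,[sd(607,76)]).round(1).tolist())
E
```

```text
[[825.7, 105.3, 0.0], [566.8, 168.7, 0.0]]
[[522.9, -33.5, 0.0], [787.5, -90.2, 0.0]]
wing [[684.0, 36.7, 222.0, 1.1]]
```

play_rows(
  translation=[
    [0.02, 0.04, 0.06],
    [0.05, 0.09, 0.1],
    [0.09, 0.14, 0.14],
    [0.12, 0.2, 0.18],
    [0.15, 0.26, 0.2],
    [0.18, 0.32, 0.21],
    [0.2, 0.38, 0.22],
    [0.22, 0.44, 0.22],
    [0.23, 0.5, 0.22],
    [0.23, 0.52, 0.22],
    [0.23, 0.52, 0.22],
    [0.23, 0.52, 0.22],
  ],
  yaw=[-0.1, -0.2, -0.3, -0.3, -0.3, -0.3, -0.3, -0.3, -0.3, -0.3, -0.3, -0.3],
)

```text
clock: 1.65
eef_pos: [393.5, -4.9, 425.3]
eef_rot: [3.141, 0.0, 0.004]
wrist_force: [-0.0, -0.4, -0.1]
finger_gap: 94.2
finger_force: 0.0
```

```bash
python3 - <<'E'
from h import *
c=shot('wrist'); save(c,'pics/w1.png'); pickle.dump(c,open('w1.pkl','wb'))
E
```

```text
(no output)
```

View pics/w1.png

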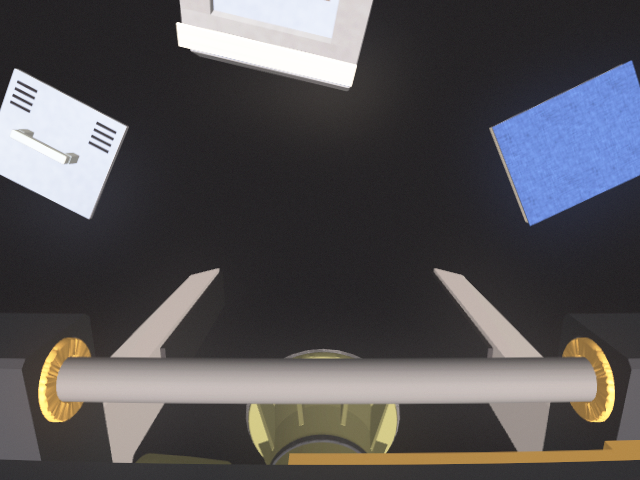

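The wrist view shows the lip as a white bar from (178, 22) to (355, 88), and the panel on the left with its handle at about (43, 147). I'm moving forward to see the whole face.

play_rows(
  translation=[
    [0.05, 0.01, 0.0],
    [0.1, 0.02, 0.0],
    [0.15, 0.04, 0.0],
    [0.18, 0.05, 0.0],
    [0.2, 0.05, 0.0],
    [0.2, 0.05, 0.0],
    [0.2, 0.05, 0.0],
  ],
  yaw=[-0.05, -0.1, -0.15, -0.2, -0.22, -0.22, -0.22],
)

```text
clock: 2.58
eef_pos: [593.0, 43.6, 425.6]
eef_rot: [3.142, -0.0, -0.219]
wrist_force: [-0.6, -0.3, -0.5]
finger_gap: 94.0
finger_force: 0.0
```

```bash
python3 - <<'E'
from h import *
c=shot('wrist'); save(c,'pics/w2.png'); pickle.dump(c,open('w2.pkl','wb')); print(telemetry.read_state()['eef_pos'])
E
```

```text
[592.8468959   43.86621528 425.97495672]
```

View pics/w2.png

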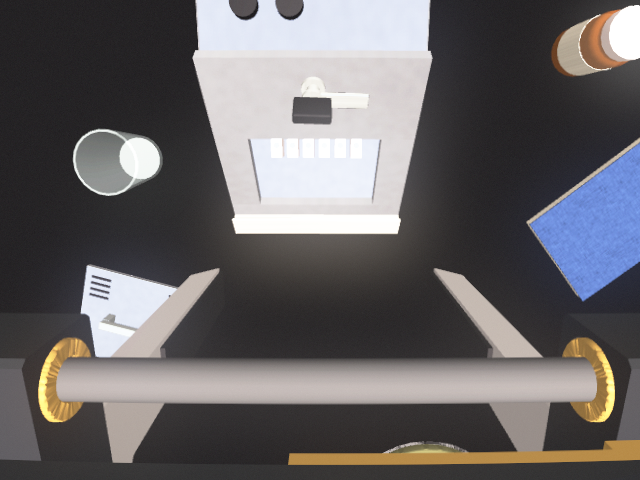

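The wrist view shows the whole face. The opening's upper corners are at (249, 138) and (381, 138), and the frame's top corners at (195, 53) and (431, 53). The lip runs from (235, 215) to (399, 233), the wing is at (312, 110) and the tongue points right to (368, 100), which is -y.

```bash
cat > face.py <<'E'
from h import *
from scipy.optimize import least_squares
w1=pickle.load(open('w1.pkl','rb')); w2=pickle.load(open('w2.pkl','rb'))
def sub(c,p):
    g=cv2.cvtColor(c['pixels'],cv2.COLOR_RGB2GRAY); a=np.array(p,np.float32).reshape(-1,1,2)
    return cv2.cornerSubPix(g,a,(4,4),(-1,-1),(3,30,.01)).reshape(-1,2)
m2=sub(w2,[(249,138),(381,138),(195,53),(431,53),(233,233),(400,233),(236,215),(398,215)])
m1=sub(w1,[(178,46),(351,87),(179,23),(357,66)])
def Rf(yaw): return R.from_euler('zy',[yaw,-np.radians(40)]).as_matrix()
def pts(q):
    x,y,z,yaw,h,xt=q; Rm=Rf(yaw)
    F=np.array([(55,70,0),(55,-70,0),(xt,105,0),(xt,-105,0),(-93,h,17),(-93,-h,17),(-65,h,17),(-65,-h,17)],float)
    return F@Rm.T+[x,y,z]
def res(q):
    P=pts(q); return np.r_[(proj(w2,P)-m2).ravel(),(proj(w1,P[4:])-m1).ravel()]
if __name__=='__main__':
    print(m2.round(1).tolist(),m1.round(1).tolist())
    s=least_squares(res,[600,55,140,-.22,100,130],loss='soft_l1'); q=s.x; print(q.round(3)); print(res(q).round(1).reshape(-1,2).tolist())
    print('sd',np.sqrt(np.diag(np.linalg.inv(s.jac.T@s.jac))).round(2))
    Rm=Rf(q[3]); 
    for n,p in dict(sill=(-75,0,0),grip=(112,0,40),wtop=(112,0,48)).items(): print(n,(Rm@p+q[:3]).round(1))
    # wing blob and its top centre
    g=w2['pixels'].max(2); m=(g<70).astype(np.uint8); m[:90]=0;m[130:]=0;m[:,:280]=0;m[:,345:]=0
    k=max(cv2.findContours(m,0,1)[0],key=cv2.contourArea); print(cv2.minAreaRect(k), cv2.boundingRect(k))
    W=[(112+a,b,z) for z in(21,48) for a in(-5,5) for b in(-17,17)]; print(proj(w2,np.array(W,float)@Rm.T+q[:3]).round(1).tolist())
    # independent check: scene and side triangulated wing earlier ~ (684,36.7,222)
    for n in('scene0','side0'):
        c=pickle.load(open(n+'.pkl','rb')); print(n,proj(c,pts(q)).round(1).tolist(), proj(c,Rm@[112,0,48]+q[:3]).round(1))
E
python3 face.py
```

```text
[[248.60000610351562, 138.1999969482422], [380.20001220703125, 138.89999389648438], [195.0, 53.0], [428.1000061035156, 49.70000076293945], [235.39999389648438, 233.3000030517578], [396.8999938964844, 233.39999389648438], [236.0, 215.0], [398.0, 215.0]] [[177.89999389648438, 45.70000076293945], [351.20001220703125, 86.0], [177.5, 21.5], [356.6000061035156, 65.80000305175781]]
[ 6.20441e+02  4.91420e+01  1.03410e+02 -2.15000e-01  1.06734e+02
  1.49882e+02]
[[4.2, -0.6], [0.6, -8.4], [7.8, 1.9], [3.5, -2.0], [0.1, 3.9], [-3.3, -9.5], [-3.3, 8.7], [-0.7, -4.5], [-0.7, 6.2], [-0.8, -0.9], [-1.8, 7.9], [-0.2, -0.4]]
sd [0.93 0.78 4.85 0.01 1.04 2.5 ]
sill [564.3  65.2  56.3]
grip [678.5  25.2 204.4]
wtop [673.4  25.2 210.5]Traceback (most recent call last):
  File "face.py", line 24, in <module>
    k=max(cv2.findContours(m,0,1)[0],key=cv2.contourArea); print(cv2.minAreaRect(k), cv2.boundingRect(k))
ValueError: max() iterable argument is empty
```

```bash
sed -i "s/'zy'/'ZY'/; s/(g<70)/(g<90)/; s/m\[:90\]=0;m\[130:\]=0/m[:92]=0;m[128:]=0/" face.py; sed -i "s/^    k=max/    print(g[100:122:4,300:325:6].tolist())\n    k=max/" face.py; python3 face.py
```

```text
[[248.60000610351562, 138.1999969482422], [380.20001220703125, 138.89999389648438], [195.0, 53.0], [428.1000061035156, 49.70000076293945], [235.39999389648438, 233.3000030517578], [396.8999938964844, 233.39999389648438], [236.0, 215.0], [398.0, 215.0]] [[177.89999389648438, 45.70000076293945], [351.20001220703125, 86.0], [177.5, 21.5], [356.6000061035156, 65.80000305175781]]
[ 6.22013e+02  5.05760e+01  1.11588e+02 -2.21000e-01  1.06277e+02
  1.47232e+02]
[[-0.5, -4.8], [-0.5, -5.5], [-1.3, -0.7], [1.3, 2.4], [0.5, -3.3], [-0.4, -3.3], [-3.8, 1.8], [1.6, 1.8], [1.9, 0.6], [0.0, 0.4], [-0.2, 2.4], [-0.1, 0.2]]
sd [0.79 0.53 3.1  0.   0.82 1.58]
sill [566.   63.2  63.4]
grip [680.6  37.4 214.2]
wtop [675.6  38.5 220.4]
[[83, 83, 83, 85, 84], [82, 84, 86, 88, 88], [86, 88, 90, 90, 90], [88, 89, 92, 92, 93], [101, 104, 107, 112, 118], [92, 93, 96, 96, 98]]
((311.5, 105.0), (16.0, 37.0), 90.0) (293, 97, 38, 17)
[[330.3, 104.2], [293.9, 104.2], [330.4, 95.0], [293.2, 95.0], [330.5, 122.7], [292.5, 122.8], [330.6, 113.5], [291.7, 113.5]]
scene0 [[303.5, 276.1], [287.9, 237.8], [268.5, 265.9], [250.0, 209.2], [370.1, 311.6], [339.1, 253.1], [360.1, 306.1], [330.1, 247.7]] [[288.1 225. ]]
side0 [[333.3, 226.8], [337.6, 251.3], [358.6, 202.1], [369.0, 236.9], [288.2, 246.6], [288.5, 286.5], [295.7, 241.1], [297.0, 280.5]] [[341.6 213.4]]
```

```bash
python3 - <<'E'
from h import *
w2=pickle.load(open('w2.pkl','rb')); g=cv2.cvtColor(w2['pixels'],cv2.COLOR_RGB2GRAY).astype(float)
p=g[:,262:270].mean(1); print('rows', [(i,int(p[i])) for i in list(range(130,145))+list(range(190,238))])
p=g[:,245:290].mean(1); print('top', [(i,int(p[i])) for i in range(46,60)])
for r in (60,120,145,180,190,225):
    d=np.diff(cv2.GaussianBlur(g[r-1:r+2].mean(0)[None],(5,1),1)[0]); i=[k for k in range(185,440) if abs(d[k])>4 and abs(d[k])==abs(d[k-3:k+4]).max()]; print(r,[(k+.5,round(d[k])) for k in i])
E
```

```text
rows [(130, 220), (131, 220), (132, 219), (133, 219), (134, 218), (135, 218), (136, 218), (137, 217), (138, 223), (139, 235), (140, 240), (141, 240), (142, 240), (143, 239), (144, 239), (190, 239), (191, 239), (192, 239), (193, 239), (194, 239), (195, 238), (196, 239), (197, 234), (198, 232), (199, 232), (200, 232), (201, 232), (202, 232), (203, 232), (204, 227), (205, 223), (206, 221), (207, 221), (208, 221), (209, 221), (210, 221), (211, 221), (212, 220), (213, 221), (214, 245), (215, 254), (216, 255), (217, 253), (218, 254), (219, 255), (220, 255), (221, 254), (222, 254), (223, 254), (224, 253), (225, 254), (226, 254), (227, 254), (228, 254), (229, 253), (230, 253), (231, 254), (232, 254), (233, 205), (234, 84), (235, 84), (236, 85), (237, 84)]
top [(46, 233), (47, 233), (48, 232), (49, 232), (50, 230), (51, 228), (52, 228), (53, 228), (54, 228), (55, 228), (56, 228), (57, 223), (58, 216), (59, 217)]
60 [(192.5, 66), (431.5, -58)]
120 [(208.5, 57), (291.5, -44), (331.5, 40), (418.5, -49)]
145 [(215.5, 57), (251.5, 33), (270.5, 6), (281.5, -13), (297.5, -10), (301.5, 5), (313.5, -7), (318.5, 4), (329.5, -5), (334.5, 5), (345.5, -6), (350.5, 8), (361.5, -6), (377.5, -25), (413.5, -48)]
180 [(225.5, 53), (257.5, 33), (373.5, -26), (405.5, -48)]
190 [(227.5, 48), (259.5, 32), (372.5, -25), (403.5, -46)]
225 [(232.5, 59), (399.5, -64)]
```

```bash
python3 - <<'E'
from h import *
a=pickle.load(open('w2.pkl','rb'))['pixels'][40:245,185:440]
cv2.imwrite('pics/w2c.png',cv2.resize(a,None,fx=2.9,fy=2.9,interpolation=cv2.INTER_CUBIC)[:,:,::-1])
E
```

```text
(no output)
```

View pics/w2c.png

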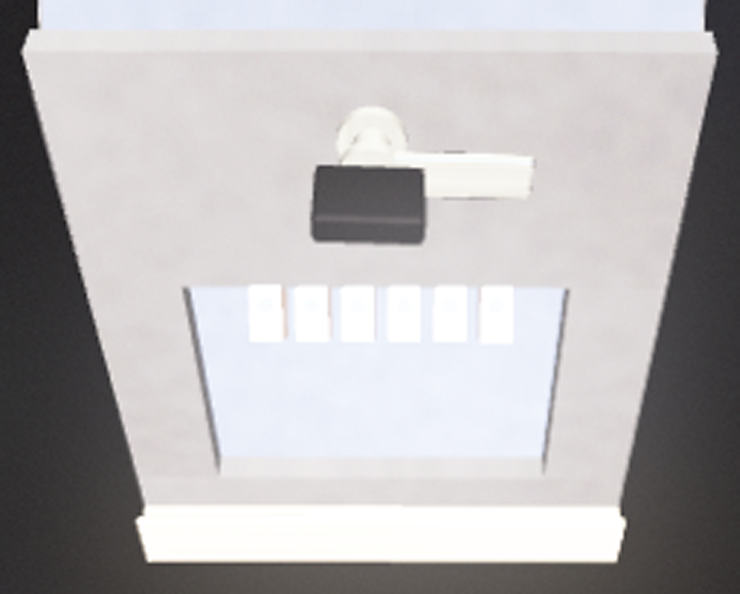

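The enlarged view has the opening's plane edges at rows 138.5 and 204.5. The lip top spans rows 218–233.2, and the wing's top face spans (292.6–331.6, 114–123.4). I'm refitting with these cleaner points.

```bash
cat > face2.py <<'E'
from h import *
from scipy.optimize import least_squares
w1=pickle.load(open('w1.pkl','rb')); w2=pickle.load(open('w2.pkl','rb')); sc=pickle.load(open('scene0.pkl','rb')); sd=pickle.load(open('side0.pkl','rb'))
Rf=lambda yaw: R.from_euler('ZY',[yaw,-np.radians(40)]).as_matrix()
def F(h): return np.array([(55,70,0),(55,-70,0),(-55,70,0),(-55,-70,0),(-65,h,17),(-65,-h,17),(-93,h,17),(-93,-h,17),
  (107,17,48),(107,-17,48),(117,17,48),(117,-17,48)],float)
m2=np.array([(248.3,138.5),(381.5,138.5),(259.8,204.5),(373,204.5),(232.2,218),(401,218),(236,233.2),(397.8,233.2),(292.6,123.4),(331.6,123.4),(293,114.1),(331.6,114.1)])
m1=np.array([(177.9,45.7),(351.2,86.)])
msd=np.array([(296.5,238),(298,278.5),(289,244),(290.5,284.5)]); msc=np.array([(368.8,306),(337,247)])
def W(q): return F(q[4])@Rf(q[3]).T+q[:3]
def res(q,wt=.5):
    P=W(q); return np.r_[(proj(w2,P)-m2).ravel(),(proj(w1,P[6:8])-m1).ravel(),wt*(proj(sd,P[4:8])-msd).ravel(),wt*(proj(sc,P[6:8])-msc).ravel()]
if __name__=='__main__':
    for wt in(0,.5):
        s=least_squares(res,[600,55,140,-.22,100],loss='soft_l1',args=(wt,)); q=s.x; print(q.round(3)); 
        for r in np.split(res(q,1).round(1).reshape(-1,2),[12,14,18]): print(r.tolist())
        Rm=Rf(q[3])
        for n,p in dict(sill=(-75,0,0),grip=(112,0,40)).items(): print(n,(Rm@p+q[:3]).round(1))
    np.save('face.npy',q)
E
python3 face2.py
```

```text
[ 6.20590e+02  4.98270e+01  1.22782e+02 -2.21000e-01  1.05058e+02]
[[-1.2, -4.0], [0.5, -3.9], [0.6, -0.7], [-0.4, -0.7], [-0.2, 1.4], [-0.1, 1.5], [-0.1, -0.4], [-0.0, -0.2], [0.1, 0.4], [0.3, 0.5], [-1.0, 0.3], [0.4, 0.3]]
[[0.4, 0.1], [0.2, 0.4]]
[[-1.2, 0.0], [-1.4, -1.9], [-1.2, -0.4], [-2.5, -1.8]]
[[1.8, 0.3], [2.8, 2.0]]
sill [564.5  62.4  74.6]
grip [679.2  36.6 225.4]
[ 6.20673e+02  4.97850e+01  1.22401e+02 -2.21000e-01  1.05173e+02]
[[-1.1, -4.1], [0.5, -4.1], [0.7, -0.8], [-0.4, -0.8], [-0.2, 1.3], [-0.0, 1.4], [-0.1, -0.5], [0.1, -0.4], [0.2, 0.4], [0.2, 0.4], [-1.0, 0.2], [0.4, 0.2]]
[[0.5, 0.1], [0.3, 0.4]]
[[-1.1, 0.1], [-1.4, -1.7], [-1.2, -0.3], [-2.4, -1.6]]
[[1.8, 0.5], [2.7, 2.1]]
sill [564.6  62.4  74.2]
grip [679.3  36.6 225. ]
```

play_rows(
  translation=[
    [-0.015, 0.04, 0.0],
    [-0.035, 0.085, 0.0],
    [-0.055, 0.13, -0.01],
    [-0.075, 0.18, -0.03],
    [-0.095, 0.23, -0.06],
    [-0.115, 0.28, -0.1],
    [-0.13, 0.32, -0.15],
    [-0.141, 0.341, -0.2],
    [-0.141, 0.341, -0.24],
    [-0.141, 0.341, -0.256],
    [-0.141, 0.341, -0.256],
    [-0.141, 0.341, -0.256],
  ],
  yaw=[-0.03, -0.06, -0.1, -0.14, -0.18, -0.22, -0.25, -0.263, -0.263, -0.263, -0.263, -0.263],
)

```text
clock: 4.12
eef_pos: [470.6, 357.7, 170.0]
eef_rot: [-3.115, 0.031, -0.426]
wrist_force: [0.6, 0.3, 0.8]
finger_gap: 94.5
finger_force: 0.0
```

```bash
python3 - <<'E'
from h import *
c=shot('wrist'); save(c,'pics/w3.png'); pickle.dump(c,open('w3.pkl','wb')); s=telemetry.read_state(); print(s['eef_pos'],s['eef_rot'])
E
```

```text
[470.52135148 357.7244287  169.83894326] [-3.11507883  0.03137068 -0.42568256]
```

View pics/w3.png

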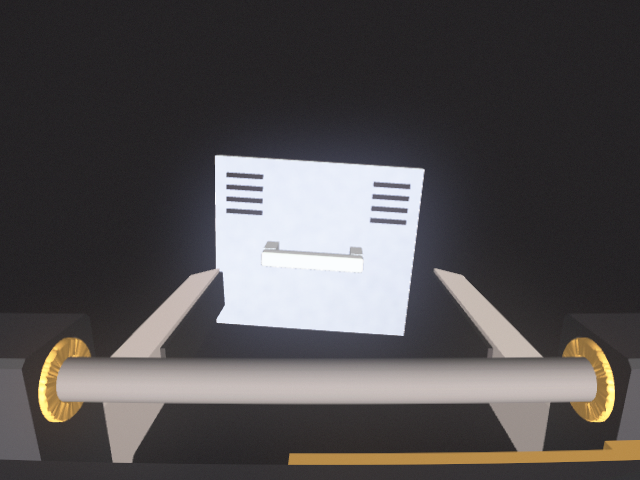

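The panel fills the centre of the view: its corners are near (216, 155), (424, 169), (405, 335) and (218, 320), and the bar's top face spans about (262–363, 252–271). The tool is tilted because joint 6 ran to its limit, so I'll take the half-turned grasp instead.

```bash
python3 - <<'E'
from h import *
c=pickle.load(open('w3.pkl','rb')); print(np.round(telemetry.read_state()['joints'],3))
g=cv2.cvtColor(c['pixels'],cv2.COLOR_RGB2GRAY); m=(g>120).astype(np.uint8); m[345:]=0; m[:140]=0; m[262:,:217]=0; m[:,440:]=0;m[262:,430:]=0
k=max(cv2.findContours(m,0,1)[0],key=cv2.contourArea); q=cv2.approxPolyDP(k,6,True).reshape(-1,2); print(q.tolist()); P=onplane(c,q,(0,0,8)); print(P.round(1).tolist())
C=onplane(c,[(216,155),(424,169),(405,335),(225,320)],(0,0,8)); print('corners',C.round(1).tolist(),C.mean(0).round(1),np.linalg.norm(C-np.roll(C,1,0),axis=1).round(1))
B=onplane(c,[(262,258),(363,264)],(0,0,40)); d=B[0]-B[1]; print('bar',B.round(1).tolist(),B.mean(0).round(1),np.linalg.norm(d).round(1),np.degrees(np.arctan2(d[1],d[0])))
d=C[0]-C[1];e=C[3]-C[2]; print([np.degrees(np.arctan2(v[1],v[0])).round(2) for v in(d,e,C[0]-C[3],C[1]-C[2])])
E
```

```text
[0.569 0.416 1.449 0.043 1.271 2.554]
[[215, 155], [216, 261], [225, 302], [217, 322], [403, 335], [424, 169]]
[[551.9, 423.4, 8.0], [472.3, 465.7, 8.0], [435.4, 476.8, 8.0], [421.0, 492.8, 8.0], [342.2, 345.2, 8.0], [472.6, 275.4, 8.0]]
corners [[551.5, 422.7, 8.0], [472.6, 275.4, 8.0], [341.5, 343.6, 8.0], [419.9, 485.2, 8.0]] [446.4 381.7   8. ] [145.8 167.1 147.7 161.8]
bar [[465.9, 418.1, 40.0], [429.7, 348.8, 40.0]] [447.8 383.4  40. ] 78.2 62.43586322576743
[np.float64(61.81), np.float64(61.04), np.float64(-25.38), np.float64(-27.49)]
```

play_rows(
  translation=[
    [0, 0, 0.05],
    [0, 0, 0.05],
    [0, 0, 0.05],
    [0, 0, 0.05],
    [0, 0, 0.05],
    [0, 0, 0.05],
    [0, 0, 0.05],
    [0, 0, 0.05],
    [0, 0, 0.05],
    [0, 0, 0.05],
    [0, 0, 0.05],
    [0, 0, 0.05],
  ],
  yaw=[0.17, 0.34, 0.51, 0.68, 0.85, 1.02, 1.19, 1.36, 1.53, 1.7, 1.87, 2.04],
)

```text
clock: 5.68
eef_pos: [470.1, 357.6, 219.2]
eef_rot: [-3.12, 0.032, 1.62]
wrist_force: [-0.4, -0.7, -1.5]
finger_gap: 94.1
finger_force: 0.0
```

play_rows(
  translation=[
    [-0.004, 0.004, -0.02],
    [-0.008, 0.008, -0.05],
    [-0.012, 0.013, -0.08],
    [-0.016, 0.018, -0.11],
    [-0.02, 0.022, -0.14],
    [-0.0223, 0.0252, -0.16],
    [-0.0223, 0.0252, -0.169],
    [-0.0223, 0.0252, -0.169],
  ],
  yaw=[0.17, 0.34, 0.51, 0.68, 0.85, 1.0, 1.04, 1.04],
)

```text
clock: 6.68
eef_pos: [447.7, 382.9, 49.3]
eef_rot: [-3.118, 0.034, 2.654]
wrist_force: [-0.1, -0.4, 0.1]
finger_gap: 94.0
finger_force: 0.0
```

```bash
python3 - <<'E'
from h import *
c=shot('wrist'); save(c,'pics/w4.png'); pickle.dump(c,open('w4.pkl','wb')); s=telemetry.read_state(); print(s['eef_pos'],s['eef_rot'],np.round(s['joints'],3))
E
```

```text
[447.94707339 383.00099798  49.72030126] [-3.11902123  0.03385772  2.65323543] [ 0.664  0.558  1.541 -0.046  1.05  -0.395]
```

View pics/w4.png

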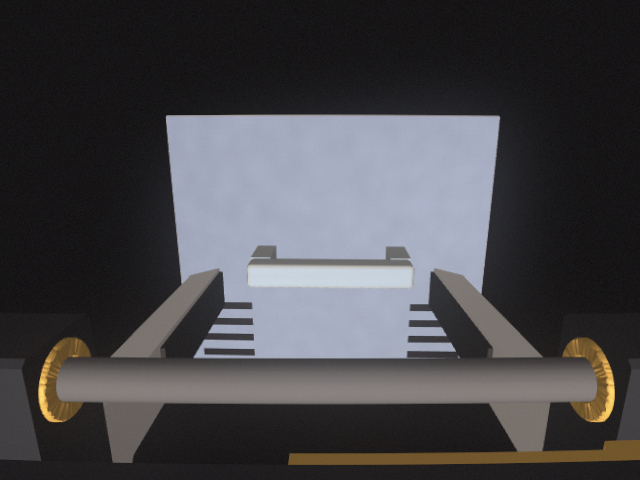

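The bar sits level between the open fingers: bar cols 248–412 and rows 262–286, fingertips at cols 222 and 432. So it is centred and parallel to within about 2 mm.

```bash
python3 - <<'E'
from h import *
c=pickle.load(open('w4.pkl','rb')); B=onplane(c,[(330,274.5),(248,273),(412,274)],(0,0,40)); print(B.round(1).tolist(), np.linalg.norm(B[1]-B[2]))
E
```

```text
[[444.5, 386.1, 40.0], [425.9, 352.2, 40.0], [462.1, 420.3, 40.0]] 77.11112819759907
```

play_rows(
  translation=[
    [-0.0025, 0.002, -0.006],
    [-0.0025, 0.002, -0.014],
    [-0.0025, 0.002, -0.022],
    [-0.0025, 0.002, -0.029],
    [-0.0025, 0.002, -0.033],
    [-0.0025, 0.002, -0.033],
  ],
  yaw=[0, 0, 0, 0, 0, 0],
)

```text
clock: 7.48
eef_pos: [444.8, 384.6, 15.3]
eef_rot: [-3.117, 0.033, 2.654]
wrist_force: [-0.3, 0.2, 0.2]
finger_gap: 94.0
finger_force: 0.0
```

play_rows(
  translation=[
    [0, 0, 0],
    [0, 0, 0],
    [0, 0, 0],
    [0, 0, 0],
    [0, 0, 0],
    [0, 0, 0],
  ],
  yaw=[0, 0, 0, 0, 0, 0],
  hand=0.6,
  force=15,
)

```text
clock: 8.22
eef_pos: [445.1, 384.9, 15.9]
eef_rot: [-3.118, 0.033, 2.655]
wrist_force: [0.0, 0.3, 2.8]
finger_gap: 80.3
finger_force: 15.0
```

play_rows(
  translation=[
    [0, 0, 0.005],
    [0, 0, 0.015],
    [0, 0, 0.03],
    [0, 0, 0.05],
    [0, 0, 0.075],
    [0, 0, 0.1],
    [0, 0, 0.13],
    [0, 0, 0.16],
    [0, 0, 0.19],
    [0, 0, 0.215],
    [0, 0, 0.23],
    [0, 0, 0.23],
  ],
  yaw=[0, 0, 0, 0, 0, 0, 0, 0, 0, 0, 0, 0],
)

```text
clock: 9.72
eef_pos: [445.0, 384.8, 246.6]
eef_rot: [-3.119, 0.034, 2.654]
wrist_force: [-1.0, -0.7, -5.5]
finger_gap: 80.1
finger_force: 14.9
```

play_rows(
  translation=[
    [0.005, -0.01, 0],
    [0.015, -0.035, 0],
    [0.03, -0.07, 0],
    [0.045, -0.11, 0],
    [0.06, -0.15, 0],
    [0.075, -0.19, 0],
    [0.085, -0.23, 0],
    [0.095, -0.265, 0],
    [0.105, -0.295, 0],
    [0.112, -0.315, 0],
    [0.115, -0.325, 0],
    [0.115, -0.325, 0],
  ],
  yaw=[0.02, 0.05, 0.08, 0.11, 0.14, 0.17, 0.2, 0.22, 0.24, 0.26, 0.266, 0.266],
)

```text
clock: 11.22
eef_pos: [559.7, 59.6, 245.0]
eef_rot: [-3.118, 0.032, 2.92]
wrist_force: [-0.5, -0.2, -4.8]
finger_gap: 80.2
finger_force: 14.9
```

```bash
python3 - <<'E'
from h import *
c=shot('wrist'); save(c,'pics/w5.png'); d=shot('side'); s=telemetry.read_state(); print(s['eef_pos'],s['eef_rot'],s['wrist_force'],s['moment'],s['finger_gap'])
a=c['pixels'][100:420,:]; b=cv2.resize(d['pixels'][150:320,240:430],(380,340),interpolation=cv2.INTER_CUBIC)
o=np.zeros((340,800,3),np.uint8); o[:210,:420]=cv2.resize(a,(420,210)); o[:,420:]=b; cv2.imwrite('pics/m1.png',o[:,:,::-1])
E
```

```text
[559.64393038  60.41964114 245.37337412] [-3.11782153  0.03268732  2.92068874] [ 0.75276856  0.09944119 -4.79689349] [ 0.08489243 -0.08293366 -0.02286745] 80.4202746148432
```

View pics/m1.png

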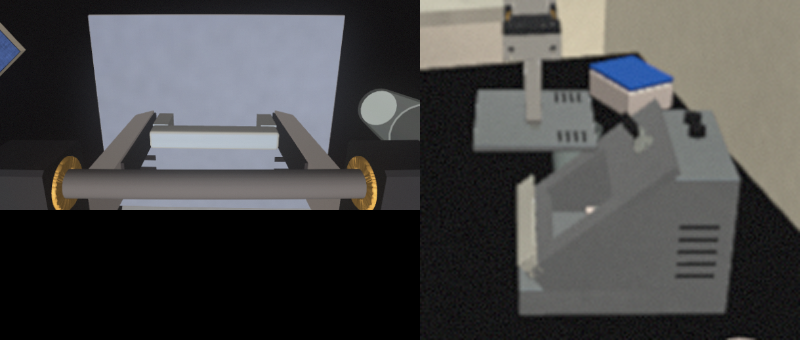

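The side view shows the panel hanging level, held at its bar ends, clear of the console. The wrist view shows the bar seated squarely between the pads. Next I bring the panel over the face.

play_rows(
  translation=[
    [0.01, -0.002, 0],
    [0.025, -0.004, -0.004],
    [0.037, -0.006, -0.012],
    [0.044, -0.0068, -0.025],
    [0.044, -0.0068, -0.039],
    [0.044, -0.0068, -0.039],
  ],
  yaw=[0, 0, 0, 0, 0, 0],
)

```text
clock: 12.08
eef_pos: [603.1, 53.0, 205.0]
eef_rot: [-3.117, 0.03, 2.921]
wrist_force: [-0.0, -0.8, -4.9]
finger_gap: 79.9
finger_force: 14.9
```

```bash
cat > plan.py <<'E'
from h import *
q=np.load('face.npy'); Rm=R.from_euler('ZY',[q[3],-np.radians(40)]).as_matrix()
def st():
    s=telemetry.read_state(); T=R.from_euler('xyz',s['eef_rot']).as_matrix(); p=np.array(s['eef_pos']); g=p-18.8*T[:,2]
    return p,Rm.T@(g-q[:3]),Rm.T@np.array(s['wrist_force']),s
if __name__=='__main__':
    p,f,F,s=st(); print('grip in face',f.round(1),'force face',F.round(1),'moment',np.round(s['moment'],2),s['finger_gap'])
    for phi in (40,35,30,25,20,15,10,5,2,0,-1):
        a=np.radians(phi); e=87.5-0.5*(40-phi)/40
        P=np.array([e-75*np.cos(a)+34*np.sin(a),0,34*np.cos(a)+75*np.sin(a)]); print(phi,P.round(1),(Rm@(P-f)).round(1).tolist())
E
python3 plan.py
```

```text
grip in face [51.  -0.2 89.5] force face [-3.  -0.8 -3.8] moment [ 0.05 -0.11 -0.01] 79.9033905343368
40 [51.9  0.  74.3] [10.2, -2.1, -11.1]
35 [45.5  0.  70.9] [7.6, -1.5, -17.8]
30 [39.4  0.  66.9] [5.5, -1.0, -24.7]
25 [33.7  0.  62.5] [4.0, -0.7, -31.8]
20 [28.4  0.  57.6] [3.1, -0.5, -39.0]
15 [23.5  0.  52.3] [2.8, -0.4, -46.2]
10 [19.2  0.  46.5] [3.2, -0.5, -53.4]
5 [15.3  0.  40.4] [4.1, -0.7, -60.5]
2 [13.3  0.  36.6] [5.0, -0.9, -64.8]
0 [12.  0. 34.] [5.7, -1.0, -67.6]
-1 [11.4  0.  32.7] [6.0, -1.1, -69.0]
```

play_rows(
  translation=[
    [0.006, -0.001, -0.004],
    [0.0095, -0.002, -0.009],
    [0.01, -0.002, -0.0115],
    [0.009, -0.0017, -0.015],
    [0.0076, -0.0015, -0.018],
    [0.0065, -0.0012, -0.0213],
    [0.0055, -0.001, -0.0247],
    [0.0047, -0.0008, -0.0282],
    [0.004, -0.0007, -0.0318],
    [0.004, -0.0007, -0.0318],
  ],
  yaw=[0, 0, 0, 0, 0, 0, 0, 0, 0, 0],
)

```text
clock: 13.32
eef_pos: [607.7, 52.3, 174.5]
eef_rot: [-3.118, 0.033, 2.921]
wrist_force: [-1.0, 2.0, -3.7]
finger_gap: 79.9
finger_force: 15.0
```

```bash
python3 plan.py | head -1
```

```text
grip in face [35.   0.1 63.2] force face [-3.5  1.7 -1.9] moment [ 0.3  -0.01  0.11] 79.91723781313839
```

play_rows(
  translation=[
    [-0.0005, 0.0001, -0.0036],
    [-0.0009, 0.0002, -0.0072],
    [-0.0011, 0.0003, -0.0108],
    [-0.0012, 0.0003, -0.0144],
    [-0.001, 0.0003, -0.018],
    [-0.0008, 0.0002, -0.0216],
    [-0.0008, 0.0002, -0.0216],
  ],
  yaw=[0, 0, 0, 0, 0, 0, 0],
)

```text
clock: 14.2
eef_pos: [606.9, 52.4, 152.8]
eef_rot: [-3.118, 0.032, 2.921]
wrist_force: [-1.4, 0.0, -4.4]
finger_gap: 79.9
finger_force: 15.0
```

```bash
python3 plan.py | head -1
```

```text
grip in face [20.5  0.  47.1] force face [-3.9 -0.3 -2.4] moment [ 0.15 -0.    0.06] 79.87412027154268
```

play_rows(
  translation=[
    [0.0004, -0.0001, -0.0036],
    [0.0009, -0.0002, -0.0071],
    [0.0014, -0.0003, -0.0095],
    [0.0018, -0.0004, -0.0114],
    [0.0018, -0.0004, -0.0114],
  ],
  yaw=[0, 0, 0, 0, 0],
)

```text
clock: 14.82
eef_pos: [609.0, 51.9, 142.1]
eef_rot: [-3.118, 0.034, 2.92]
wrist_force: [-1.5, -1.1, 1.0]
finger_gap: 80.0
finger_force: 15.0
```

```bash
python3 plan.py | head -1; python3 - <<'E'
from h import *
d=shot('side'); c=shot('scene'); pickle.dump((d,c),open('p6.pkl','wb'))
a=cv2.resize(d['pixels'][190:310,283:403],(400,400),interpolation=cv2.INTER_CUBIC); b=cv2.resize(c['pixels'][200:360,210:370],(400,400),interpolation=cv2.INTER_CUBIC)
cv2.imwrite('pics/m2.png',np.hstack([b,a])[:,:,::-1])
E
```

```text
grip in face [15.2 -0.  37.5] force face [-0.3 -1.4  1.6] moment [ 0.17 -0.01  0.06] 80.0431864872522
```

play_rows(
  translation=[
    [0.0005, -0.0001, -0.0006],
    [0.0009, -0.0002, -0.0011],
    [0.0009, -0.0002, -0.0011],
  ],
  yaw=[0, 0, 0],
)

```text
clock: 15.3
eef_pos: [609.7, 51.6, 141.2]
eef_rot: [-3.117, 0.033, 2.92]
wrist_force: [-5.9, -3.5, 5.9]
finger_gap: 79.9
finger_force: 15.1
```

```bash
python3 plan.py | head -1
```

```text
grip in face [15.2 -0.2 36.4] force face [-0.  -4.7  7.7] moment [-0.1   0.75  0.  ] 79.87975701451897
```

View pics/m2.png

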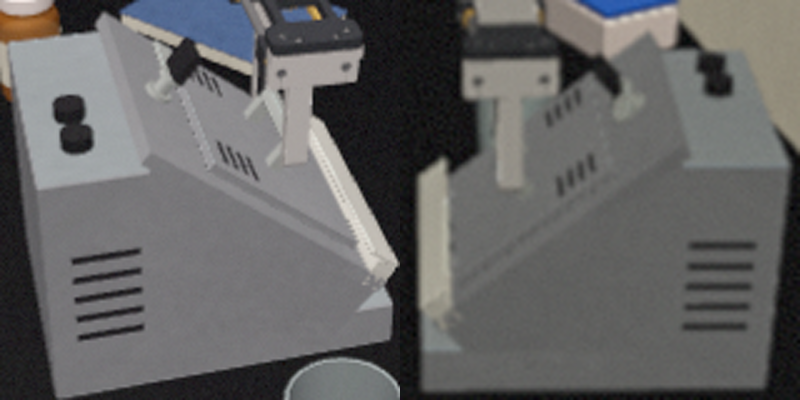

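The picture shows the panel lying nearly flat on the frame with its slots uphill and its lower edge just short of the lip. The force rise confirms it is flat. Now I slide it down the slope under the lip.

play_rows(
  translation=[
    [-0.0004, 0.0001, 0.0005],
    [-0.0015, 0.0004, -0.0005],
    [-0.0026, 0.0006, -0.0014],
    [-0.0038, 0.0009, -0.0024],
    [-0.0049, 0.0011, -0.0034],
    [-0.006, 0.0014, -0.0043],
    [-0.0071, 0.0016, -0.0053],
    [-0.0079, 0.0018, -0.0059],
    [-0.0079, 0.0018, -0.0059],
  ],
  yaw=[0, 0, 0, 0, 0, 0, 0, 0, 0],
)

```text
clock: 16.42
eef_pos: [602.4, 53.4, 135.3]
eef_rot: [-3.118, 0.035, 2.92]
wrist_force: [5.2, -3.5, -1.2]
finger_gap: 79.8
finger_force: 15.0
```

```bash
python3 plan.py | head -1
```

```text
grip in face [ 5.6 -0.1 36.6] force face [ 3.7 -2.3 -4.6] moment [-0.32 -1.08 -0.31] 79.8109644828404
```

play_rows(
  translation=[
    [0.0006, -0.0001, -0.0008],
    [-0.0001, 0.0001, -0.0014],
    [-0.0009, 0.0002, -0.0021],
    [-0.0009, 0.0002, -0.0021],
  ],
  yaw=[0, 0, 0, 0],
)

```text
clock: 16.92
eef_pos: [602.3, 53.3, 134.9]
eef_rot: [-3.118, 0.038, 2.92]
wrist_force: [2.5, -5.6, 12.6]
finger_gap: 80.1
finger_force: 15.0
```

```bash
python3 plan.py | head -1;  python3 - <<'E'
from h import *
d=shot('side'); c=shot('scene'); pickle.dump((d,c),open('p7.pkl','wb'))
E
```

```text
grip in face [ 5.3 -0.2 36.4] force face [10.9 -4.9  7.3] moment [-0.85 -0.73  0.01] 80.06844381734213
```

```bash
python3 - <<'E'
from plan import *
c=shot('wrist'); pickle.dump(c,open('w8.pkl','wb')); g=cv2.cvtColor(c['pixels'],cv2.COLOR_RGB2GRAY).astype(float)
for a,b in((240,260),(300,340),(395,415)):
    p=cv2.GaussianBlur(g[:,a:b].mean(1)[:,None],(1,3),0)[:,0]; d=np.diff(p); print(a,[(i,round(p[i-3]),round(p[i+3])) for i in range(5,300) if abs(d[i])>4 and abs(d[i])==abs(d[max(i-3,0):i+4]).max()])
W=lambda P:proj(c,np.array(P,float)@Rm.T+q[:3]).round(1).tolist()
print('lip in17,in13,out17',W([(-65,0,17),(-65,0,13),(-93,0,17)]))
for b in (0,2.2):
  for x in (0,5,10): print(b,x,'bar top lo/hi, panel low edge',W([(x-6,0,40+b),(x+6,0,40+b),(x-75,0,8+b)]))
E
```

```text
240 [(140, 53, 215), (185, 222, 142), (282, 141, 170)]
300 [(140, 55, 212), (185, 220, 147), (282, 143, 170)]
395 [(140, 55, 210), (187, 212, 146), (282, 141, 167)]
lip in17,in13,out17 [[329.2, 184.3], [329.3, 188.3], [329.8, 140.3]]
0 0 bar top lo/hi, panel low edge [[327.1, 278.7], [326.7, 307.4], [329.6, 177.2]]
0 5 bar top lo/hi, panel low edge [[326.9, 290.5], [326.5, 319.8], [329.5, 185.0]]
0 10 bar top lo/hi, panel low edge [[326.8, 302.5], [326.4, 332.5], [329.4, 193.0]]
2.2 0 bar top lo/hi, panel low edge [[327.0, 277.0], [326.6, 306.0], [329.6, 175.0]]
2.2 5 bar top lo/hi, panel low edge [[326.8, 288.9], [326.4, 318.5], [329.5, 182.9]]
2.2 10 bar top lo/hi, panel low edge [[326.7, 301.0], [326.3, 331.4], [329.4, 191.0]]
```

```bash
python3 - <<'E'
from plan import *
c=pickle.load(open('w8.pkl','rb')); g=cv2.cvtColor(c['pixels'],cv2.COLOR_RGB2GRAY).astype(float)
print([(i,round(g[i,300:340].mean())) for i in range(268,336,2)])
W=lambda P:proj(c,np.array(P,float)@Rm.T+q[:3]).round(1)[:,1].tolist()
for x in (0,2,4,6): print(x,'28lo,40lo,40hi',W([(x-6,0,30),(x-6,0,42),(x+6,0,42)]))
g8=g; print('finger-tip/bar ends row', [])
E
```

```text
[(268, 143), (270, 143), (272, 143), (274, 143), (276, 142), (278, 143), (280, 143), (282, 118), (284, 166), (286, 170), (288, 170), (290, 171), (292, 172), (294, 172), (296, 174), (298, 176), (300, 176), (302, 176), (304, 177), (306, 179), (308, 171), (310, 157), (312, 151), (314, 144), (316, 144), (318, 144), (320, 144), (322, 144), (324, 144), (326, 144), (328, 145), (330, 145), (332, 145), (334, 145)]
0 28lo,40lo,40hi [286.0, 277.2, 306.1]
2 28lo,40lo,40hi [290.5, 281.9, 311.1]
4 28lo,40lo,40hi [295.0, 286.6, 316.1]
6 28lo,40lo,40hi [299.5, 291.4, 321.2]
finger-tip/bar ends row []
```

The lip edges are where the model puts them (rows 140 and 186). The bar's top spans rows 283–308, which puts the panel about 0–2 mm from home, tucked and on the stop. I'm relaxing the push and letting go.

play_rows(
  translation=[
    [0.0003, -0.0001, 0.0007],
    [0.0005, -0.0001, 0.0014],
    [0.0005, -0.0001, 0.0014],
  ],
  yaw=[0, 0, 0],
  force=6,
)

```text
clock: 17.45
eef_pos: [601.6, 53.4, 134.4]
eef_rot: [-3.117, 0.034, 2.921]
wrist_force: [1.7, -5.0, 4.4]
finger_gap: 80.0
finger_force: 6.0
```

play_rows(
  translation=[
    [0, 0, 0],
    [0, 0, 0],
    [0, 0, 0],
    [0, 0, 0],
  ],
  yaw=[0, 0, 0, 0],
  hand=1.0,
)

```text
clock: 17.95
eef_pos: [601.4, 53.9, 134.1]
eef_rot: [-3.118, 0.033, 2.921]
wrist_force: [-0.3, -0.2, 0.0]
finger_gap: 94.0
finger_force: 0.0
```

```bash
python3 - <<'E'
from plan import *
p,f,F,s=st(); print(f.round(1),F.round(1),s['finger_gap'])
c=shot('wrist'); g=cv2.cvtColor(c['pixels'],cv2.COLOR_RGB2GRAY).astype(float)
W=lambda P:proj(c,np.array(P,float)@Rm.T+q[:3]).round(1)[:,1].tolist()
for a,b in((245,260),(300,340),(390,405)):
    p=g[:,a:b].mean(1); d=np.diff(p); print(a,[(i,round(p[i-3]),round(p[i+4])) for i in range(100,330) if abs(d[i])>8 and abs(d[i])==abs(d[max(i-3,0):i+4]).max()])
for r in(295,): 
    d=np.diff(g[r-2:r+3].mean(0)); print([(i,round(d[i])) for i in range(215,440) if abs(d[i])>8])
for x in (-2,0,2): print(x,W([(x-6,0,42),(x+6,0,42)]),proj(c,Rm@[x,40,42]+q[:3]),proj(c,Rm@[x,-40,42]+q[:3]))
E
```

```text
[ 4.   0.2 36.4] [-0.2 -0.2  0.2] 94.00786642006295
245 [(142, 45, 218), (188, 227, 144), (281, 143, 171), (309, 182, 154), (315, 156, 136)]
300 [(142, 50, 216), (188, 225, 147), (284, 146, 173), (309, 180, 156)]
390 [(142, 48, 213), (188, 221, 149), (282, 144, 165), (310, 178, 153)]
[(223, 69), (224, 27), (226, -18), (227, 36), (420, -10), (421, -13), (422, -10), (427, -17), (428, -47), (429, -37)]
-2 [275.2, 304.0] [[425.78628055 290.05033408]] [[226.94657947 288.59286911]]
0 [279.9, 309.0] [[426.2029394  294.88640264]] [[226.40165538 293.36849296]]
2 [284.7, 314.0] [[426.6226774 299.7691486]] [[225.8524384  298.18968898]]
```

The panel is home and released: the bar rows put it at 0–1.4 mm, centred. Now I back off straight up and go to the fastener, turning the gripper so it closes along the slope direction.

play_rows(
  translation=[
    [0, 0, 0.01],
    [0, 0, 0.03],
    [0, 0, 0.06],
    [0, 0, 0.1],
    [0.01, -0.002, 0.14],
    [0.025, -0.006, 0.156],
    [0.04, -0.01, 0.156],
    [0.055, -0.013, 0.156],
    [0.07, -0.016, 0.156],
    [0.0778, -0.0172, 0.156],
    [0.0778, -0.0172, 0.156],
    [0.0778, -0.0172, 0.156],
  ],
  yaw=[0, 0, 0, -0.15, -0.32, -0.49, -0.66, -0.83, -1.0, -1.17, -1.34, -1.5],
)

```text
clock: 19.5
eef_pos: [679.3, 36.6, 290.8]
eef_rot: [-3.118, 0.033, 1.415]
wrist_force: [-0.5, -0.1, 0.1]
finger_gap: 93.8
finger_force: 0.0
```

play_rows(
  translation=[
    [0, 0, 0],
    [0, 0, -0.01],
    [0, 0, -0.02],
    [0, 0, -0.02],
  ],
  yaw=[-0.07, -0.07, -0.07, -0.07],
  hand=0.5,
)

```text
clock: 20.0
eef_pos: [678.9, 36.6, 268.9]
eef_rot: [-3.116, 0.034, 1.352]
wrist_force: [0.1, -0.7, 1.2]
finger_gap: 57.4
finger_force: 0.0
```

```bash
python3 - <<'E'
from plan import *
p,f,F,s=st(); print(p.round(1),np.round(s['eef_rot'],3),np.round(s['joints'],2),F.round(1),s['finger_gap'])
c=shot('wrist'); save(c,'pics/w9.png'); pickle.dump(c,open('w9.pkl','wb'))
W=lambda P:proj(c,np.array(P,float)@Rm.T+q[:3]+2*Rm[:,2]).round(0).astype(int)
print('pred wing',W([(112+a,b,z) for z in(21,48) for a in(-5,5) for b in(-17,17)]).tolist())
b=c['pixels'].max(2); x0,y0=W([(112,0,40)])[0]; 
m=(b<60).astype(np.uint8); m[:y0-60]=0;m[y0+60:]=0;m[:,:x0-70]=0;m[:,x0+70:]=0
for k in cv2.findContours(m,0,1)[0]:
    if cv2.contourArea(k)>150: print(cv2.boundingRect(k),cv2.minAreaRect(k))
print(cv2.resize(b[y0-60:y0+60,x0-80:x0+80],(20,15),interpolation=cv2.INTER_AREA))
E
```

```text
[678.9  36.6 268.9] [-3.116  0.034  1.352] [ 0.01  0.6   0.95 -0.03  1.62  0.23] [ 0.9 -0.7  0.7] 57.381727867219496
pred wing [[342, 277], [343, 222], [355, 281], [356, 224], [311, 290], [310, 231], [325, 295], [325, 234]]
(391, 273, 6, 46) ((393.5, 295.4999694824219), (44.99999237060547, 4.999999046325684), 90.0)
(314, 223, 42, 68) ((334.55029296875, 256.48876953125), (40.312400817871094, 67.57888793945312), 1.4320961236953735)
[[144 143 145 144 144 146 146 145 145 143 142 141 141 140 140 143 144 142
  141 141]
 [145 144 143 143 144 144 145 144 145 143 141 140 140 140 141 142 142 141
  141 142]
 [144 144 143 144 144 144 144 144 145 143 140 139 135 142 142 141 140 140
  141 143]
 [144 146 143 144 144 144 144 145 140 112  82  57  49  83 155 142 135 138
  142 143]
 [143 146 144 145 144 143 144 144  93  50  50  50  50  74 143 153 156 141
  141 141]
 [143 144 145 144 143 144 145 144  91  53  52  50  50  88 154 156 168 152
  142 142]
 [142 144 144 144 144 145 144 144  90  53  52  50  50  93 168 163 168 147
  141 142]
 [142 143 145 144 144 145 144 144  87  53  52  50  50  99 163 163 150 138
  140 142]
 [160 138 143 144 144 144 145 145  86  53  51  50  49 105 155 139 139 139
  136 139]
 [114  81 143 144 143 144 144 145  84  53  51  50  50 114 152 138 138 136
   77 113]
 [101  54 141 119 137 144 144 145  84  53  51  63 120 167 153 138 139 134
   49 101]
 [ 68  49 141  99  97 117 133 139 136 102 110 142 173 174 148 139 141 133
   44  70]
 [ 46  47 138  99  98 106 115 112 146 145 139 145 173 174 148 139 140 129
   43  46]
 [ 43  51 139  97  98 106 114 110 145 144 139 145 173 174 145 138 139 132
   46  42]
 [ 42  80 141  99 100 106 113 110 144 143 138 148 173 174 142 138 140 140
   72  41]]
```

play_rows(
  translation=[
    [0, 0, -0.01],
    [0, 0, -0.02],
    [0, 0, -0.03],
    [0, 0, -0.038],
    [0, 0, -0.044],
    [0, 0, -0.047],
    [0, 0, -0.047],
  ],
  yaw=[0, 0, 0, 0, 0, 0, 0],
)

```text
clock: 20.92
eef_pos: [679.3, 36.6, 223.1]
eef_rot: [-3.118, 0.033, 1.351]
wrist_force: [-0.1, -0.0, -0.5]
finger_gap: 46.9
finger_force: 0.0
```

play_rows(
  translation=[
    [0, 0, 0],
    [0, 0, 0],
    [0, 0, 0],
    [0, 0, 0],
    [0, 0, 0],
    [0, 0, 0],
  ],
  yaw=[0, 0, 0, 0, 0, 0],
  hand=0.0,
  force=20,
)

```text
clock: 21.68
eef_pos: [679.6, 36.4, 223.5]
eef_rot: [-3.119, 0.033, 1.35]
wrist_force: [4.5, -1.2, 2.2]
finger_gap: 17.4
finger_force: 18.9
```

```bash
python3 - <<'E'
from plan import *
p,f,F,s=st(); print(p.round(1),np.round(s['eef_rot'],3),'force face',F.round(1),np.round(s['moment'],2),s['finger_gap'],s['finger_force'])
E
```

```text
[679.6  36.4 223.5] [-3.119  0.033  1.35 ] force face [ 5.  -0.2 -1.3] [-0.29 -1.16 -0.05] 17.372023778681097 18.902259456374395
```

play_rows(
  translation=[
    [0.0013, -0.0003, -0.0015],
    [0.0025, -0.0006, -0.0031],
    [0.0038, -0.0008, -0.0046],
    [0.005, -0.0011, -0.0061],
    [0.005, -0.0011, -0.0061],
    [0.005, -0.0011, -0.0061],
  ],
  yaw=[0, 0, 0, 0, 0, 0],
  force=30,
)

```text
clock: 22.42
eef_pos: [684.2, 35.5, 218.1]
eef_rot: [-3.118, 0.033, 1.351]
wrist_force: [-1.3, -0.7, 9.9]
finger_gap: 16.8
finger_force: 28.7
```

```bash
cat > rep.py <<'E'
from plan import *
p,f,F,s=st(); print(p.round(1),'grip face',f.round(1),'force face',F.round(1),np.round(s['moment'],2),s['finger_gap'].__round__(1),s['finger_force'].__round__(1))
for n in('side','scene'):
    c=shot(n); u=proj(c,Rm@[112,0,40]+q[:3]+2*Rm[:,2])[0].astype(int); b=c['pixels'].max(2)[u[1]-14:u[1]+14,u[0]-16:u[0]+16]
    cv2.imwrite(f'pics/{n}_t{s["clock"]:.1f}.png',c['pixels'][:,:,::-1])
E
python3 rep.py
```

```text
[684.2  35.5 218.1] grip face [123.8   0.6  45.6] force face [ 5.6 -1.   8.3] [-0.3  -0.08 -0.04] 16.8 28.7
```

play_rows(
  translation=[
    [0.0006, -0.0001, -0.0008],
    [0.0012, -0.0003, -0.0015],
    [0.0012, -0.0003, -0.0015],
  ],
  yaw=[0, 0, 0],
)

```text
clock: 22.9
eef_pos: [684.6, 35.5, 217.9]
eef_rot: [-3.117, 0.033, 1.351]
wrist_force: [-12.9, -0.9, 18.8]
finger_gap: 17.0
finger_force: 30.6
```

```bash
python3 rep.py
```

```text
[684.6  35.5 217.9] grip face [124.    0.7  45.2] force face [ 2.6 -3.7 22.4] [-0.12  2.3  -0.1 ] 17.0 30.6
```

play_rows(
  translation=[
    [0, 0, 0],
    [0, 0, 0],
    [0, 0, 0],
    [0, 0, 0],
    [0, 0, 0],
    [0, 0, 0],
  ],
  yaw=[-0.08, -0.16, -0.24, -0.32, -0.4, -0.4],
)

```text
clock: 23.75
eef_pos: [684.3, 35.7, 218.3]
eef_rot: [-3.116, 0.034, 0.95]
wrist_force: [-16.5, 1.0, 21.3]
finger_gap: 16.2
finger_force: 33.4
```

```bash
python3 rep.py
```

```text
[684.3  35.7 218.3] grip face [124.1   0.5  45.5] force face [ 1.2 -2.7 26.8] [0.11 3.04 0.02] 16.2 33.4
```

play_rows(
  translation=[
    [0, 0, 0],
    [0, 0, 0],
    [0, 0, 0],
    [0, 0, 0],
    [0, 0, 0],
    [0, 0, 0],
    [0, 0, 0],
  ],
  yaw=[-0.1, -0.2, -0.3, -0.4, -0.5, -0.6, -0.6],
)

```text
clock: 24.72
eef_pos: [684.8, 36.0, 217.8]
eef_rot: [-3.117, 0.033, 0.35]
wrist_force: [-10.0, 3.3, 17.6]
finger_gap: 13.3
finger_force: 31.5
```

```bash
python3 rep.py
```

```text
[684.8  36.  217.8] grip face [124.3   0.5  44.8] force face [ 3.3  1.1 20.3] [ 0.3   1.76 -0.16] 13.3 31.5
```

play_rows(
  translation=[
    [0, 0, 0],
    [0, 0, 0],
    [0, 0, 0],
    [0, 0, 0],
    [0, 0, 0],
    [0, 0, 0],
    [0, 0, 0],
    [0, 0, 0],
  ],
  yaw=[-0.1, -0.2, -0.3, -0.4, -0.5, -0.56, -0.6, -0.6],
)

```text
clock: 25.82
eef_pos: [685.3, 36.0, 217.0]
eef_rot: [-3.117, 0.033, -0.249]
wrist_force: [-2.8, 2.6, 11.5]
finger_gap: 9.6
finger_force: 30.0
```

```bash
python3 rep.py
```

```text
[685.3  36.  217. ] grip face [124.    0.2  44. ] force face [ 4.9  1.9 11. ] [0.47 0.36 0.32] 9.6 30.0
```

play_rows(
  translation=[
    [-0.0006, 0.0001, 0.0008],
    [-0.0012, 0.0003, 0.0015],
    [-0.0019, 0.0004, 0.0023],
    [-0.0019, 0.0004, 0.0023],
  ],
  yaw=[0, 0, 0, 0],
)

```text
clock: 26.42
eef_pos: [683.7, 36.3, 218.9]
eef_rot: [-3.117, 0.032, -0.248]
wrist_force: [1.6, 2.7, 7.7]
finger_gap: 9.4
finger_force: 30.0
```

play_rows(
  translation=[
    [0, 0, 0],
    [0, 0, 0],
    [0, 0, 0],
    [0, 0, 0],
    [0, 0, 0],
  ],
  yaw=[0, 0, 0, 0, 0],
  hand=0.4,
  force=5,
)

```text
clock: 27.05
eef_pos: [683.6, 35.5, 217.8]
eef_rot: [-3.118, 0.033, -0.25]
wrist_force: [0.1, -0.5, -0.1]
finger_gap: 37.5
finger_force: 0.0
```

play_rows(
  translation=[
    [0, 0, 0.01],
    [0, 0, 0.03],
    [0, 0, 0.06],
    [0, 0, 0.09],
    [0, 0, 0.12],
    [-0.03, 0.005, 0.15],
    [-0.06, 0.01, 0.17],
    [-0.09, 0.02, 0.18],
    [-0.09, 0.02, 0.18],
    [-0.09, 0.02, 0.18],
  ],
  yaw=[0, 0, 0, 0, 0, 0, 0, 0, 0, 0],
)

```text
clock: 28.3
eef_pos: [593.9, 55.4, 397.9]
eef_rot: [-3.118, 0.033, -0.249]
wrist_force: [0.6, -0.6, 0.1]
finger_gap: 37.7
finger_force: 0.0
```

```bash
python3 - <<'E'
from plan import *
p,f,F,s=st(); print(p.round(1),np.round(s['eef_rot'],3),F.round(1),s['finger_gap'])
c=shot('wrist'); save(c,'pics/w10.png'); pickle.dump(c,open('w10.pkl','wb'))
W=lambda P:proj(c,np.array(P,float)@Rm.T+q[:3]+2*Rm[:,2]).round(0).astype(int)
for pr in(0,3,7): print(pr,'wing@90 top face',W([(112+a,b,48-pr) for a in(-17,17) for b in(-5,5)]).tolist(),'tongue end',W([(62,-7,21-pr),(62,7,21-pr)]).tolist())
print('panel top corners',W([(75,85,8),(75,-85,8)]).tolist(),'bar',W([(-6,40,40),(-6,-40,40),(6,40,40),(6,-40,40)]).tolist(),'lip in',W([(-65,105,17),(-65,-105,17)]).tolist())
g=c['pixels'].max(2); x0,y0=W([(112,0,40)])[0]; m=(g<75).astype(np.uint8); m[:max(y0-70,0)]=0;m[y0+70:]=0;m[:,:x0-60]=0;m[:,x0+60:]=0
for k in cv2.findContours(m,0,1)[0]:
    if cv2.contourArea(k)>100: print(cv2.boundingRect(k),cv2.minAreaRect(k))
b=W([(0,0,40)])[0]; G=cv2.cvtColor(c['pixels'],cv2.COLOR_RGB2GRAY).astype(int)
pr=G[:,b[0]-10:b[0]+10].mean(1); d=np.diff(pr); print('col',[(i,int(pr[i-3]),int(pr[i+4])) for i in range(5,440) if abs(d[i])>6 and abs(d[i])==abs(d[i-3:i+4]).max()])
pr=G[b[1]-2:b[1]+3].mean(0); d=np.diff(pr); print('row',b,[(i,int(d[i])) for i in range(200,460) if abs(d[i])>6 and abs(d[i])==abs(d[i-2:i+3]).max()])
E
```

```text
[593.9  55.4 397.9] [-3.118  0.033 -0.249] [ 0.6 -0.5 -0.4] 37.71753734232167
0 wing@90 top face [[334, 127], [322, 127], [333, 91], [320, 92]] tongue end [[337, 135], [322, 135]]
3 wing@90 top face [[334, 124], [322, 125], [333, 89], [320, 89]] tongue end [[337, 133], [322, 133]]
7 wing@90 top face [[334, 121], [322, 121], [333, 86], [320, 86]] tongue end [[337, 130], [322, 130]]
panel top corners [[236, 117], [423, 112]] bar [[293, 199], [371, 197], [292, 192], [371, 190]] lip in [[244, 218], [423, 213]]
col [(39, 233, 220), (61, 220, 239), (68, 239, 148), (89, 145, 138), (108, 137, 144), (122, 141, 240), (131, 240, 224), (181, 225, 252), (196, 248, 225), (212, 225, 254), (228, 254, 87), (358, 50, 107), (370, 140, 170), (403, 182, 54)]
row [332 195] [(241, 74), (258, 10), (293, 18), (370, -6), (421, -67)]
```

```bash
python3 - <<'E'
from plan import *
c=pickle.load(open('w10.pkl','rb')); G=cv2.cvtColor(c['pixels'],cv2.COLOR_RGB2GRAY).astype(int)
E=lambda p,lo,hi,t:[(i,int(p[i-2]),int(p[i+3])) for i in range(lo,hi) if abs(np.diff(p)[i])>t and abs(np.diff(p)[i])==abs(np.diff(p)[i-3:i+4]).max()]
for r in(80,95,110,120,127): print(r,E(G[r-1:r+2].mean(0),280,380,8))
for a in(255,280,295,360,380,405): print('col',a,E(G[:,a-4:a+5].mean(1),90,230,3))
for r in(140,170,190): print('sides',r,E(G[r-1:r+2].mean(0),200,460,4))
W=lambda P:proj(c,np.array(P,float)@Rm.T+q[:3]).round(1).tolist()
print(W([(75,y,8) for y in(70,45,30,-30,-45,-70)]),W([(x,s*85,8) for x in(50,0,-30) for s in(1,-1)]),W([(x,0,45) for x in(95,112,129)]),W([(-65,y,17) for y in (70,-70)]))
E
```

```text
80 [(319, 235, 71), (332, 74, 244), (337, 244, 222)]
95 [(320, 211, 72), (332, 74, 230)]
110 [(321, 223, 75), (333, 76, 232)]
120 [(321, 223, 77), (333, 78, 233)]
127 [(282, 113, 226), (321, 224, 244), (336, 246, 226), (377, 223, 162)]
col 255 [(111, 221, 236), (116, 236, 223), (127, 223, 110), (135, 225, 137), (143, 225, 180), (150, 227, 187), (199, 220, 225), (209, 224, 255)]
col 280 [(110, 222, 236), (115, 236, 222), (126, 223, 123), (134, 225, 100), (142, 224, 115), (152, 141, 223), (213, 224, 255), (229, 254, 81)]
col 295 [(109, 220, 237), (115, 238, 223), (167, 225, 243), (181, 246, 242), (191, 245, 236), (196, 236, 227), (212, 225, 255), (229, 254, 85)]
col 360 [(107, 219, 238), (113, 238, 225), (165, 224, 236), (181, 231, 252), (195, 247, 224), (211, 223, 255), (228, 254, 88)]
col 380 [(107, 221, 239), (112, 239, 226), (123, 225, 128), (131, 226, 114), (139, 223, 117), (147, 224, 156), (211, 222, 255), (227, 254, 86)]
col 405 [(106, 219, 237), (112, 238, 225), (122, 225, 82), (126, 81, 224), (134, 95, 224), (141, 161, 223), (146, 223, 156), (194, 220, 219), (206, 217, 241), (210, 240, 255), (227, 254, 78)]
sides 140 [(224, 50, 221), (243, 222, 225), (253, 224, 212), (376, 224, 127), (386, 126, 121), (394, 119, 110), (395, 120, 110), (402, 109, 99), (407, 99, 224), (416, 222, 220), (434, 221, 64)]
sides 170 [(233, 57, 218), (251, 219, 225), (292, 225, 251), (293, 225, 251), (302, 251, 226), (360, 224, 251), (370, 251, 223), (410, 221, 220), (427, 221, 68)]
sides 190 [(240, 64, 217), (257, 218, 227), (292, 228, 252), (371, 251, 223), (408, 221, 219), (423, 218, 72)]
[[252.7, 115.5], [279.8, 114.5], [296.1, 114.0], [361.8, 111.9], [378.3, 111.4], [405.9, 110.6]] [[242.0, 136.6], [418.6, 131.3], [251.5, 172.2], [411.9, 167.7], [256.5, 190.6], [408.4, 186.6]] [[328.3, 122.8], [327.5, 105.9], [326.7, 87.5]] [[273.6, 215.4], [392.7, 212.5]]
```

```bash
python3 -c "
from cell import manip
print(manip.sign_off())"
```

```text
the job is handed in; nothing more can be done
None
```

The panel is tucked under the lip and lies flat, square and centred to about 1 mm. The fastener was pressed, turned a quarter turn and caught about 3 mm down with its tongue over the panel's top edge; I handed in at about 28 s. One possible flaw: early on, joint 6 briefly read 2.554 against its listed 2.55 limit, and I don't know if that counts.

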